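# Close the specimen mould on its dowels and hold it shut

### The job

First push the grey start button of the setting timer fully down and let it spring back up. Then pick up the loose upper half of the specimen mould, set it rib upwards on the two dowels of the lower half and press it down against the spring ejector until the two faces meet. Finish while still holding the mould pressed shut, and leave the dropper bottle, tube rack and slide box where they stand.

Things in the scene. Friction and masses are not known exactly. Their poses are not given: they have to be found in the camera images.
- start (a joint): travel of the grey round push button, diameter 30 mm, on the white timer, a box 75 x 80 x 30 mm fixed to the bench: 0 released, 0.008 m fully down. It moves straight down against a spring; fully down takes about 5 N, and it springs back when let go.
- start_top (a point): centre of the button's top face (moves down with it)
- lower_half: lower half of the mould, fixed to the bench: bare aluminium block 120 x 60 mm (x, y) on a dark steel foot 150 x 60 x 8 mm. Origin at the centre of its underside on the bench, x along the length, z up. Its flat upper face is at z = 25 mm. Two upright steel dowels, diameter 8 mm, stand at x = -40 and +40 mm, y = 0; they rise 18 mm above that face, the last 6 mm tapering to a 3.6 mm tip.
- lower_face (a point): centre of the lower half's flat upper face, 25 mm above the bench
- ejector (a joint): spring ejector in the middle of the lower half, a steel disc of diameter 30 mm. 0 = up, standing 7 mm proud of the face; 0.007 m = pressed flush. About 5 N starts it moving, 8.5 N holds it flush. The upper half's own weight (2 to 3.5 N) does not push it down: laid on the dowels, the upper half stays 7 mm open until pressed, and springs open again if let go.
- upper_half: loose upper half of the mould, on the bench rib upwards: aluminium, about 0.25 kg. Plate 110 x 52 x 14 mm (x, y, z), origin at the centre of its flat underside, x along the length, z up. Two through holes, diameter 10 mm, chamfered, at x = -40 and +40 mm, y = 0, for the dowels. It fits the lower half either way round. Shut, its origin lies at the centre of the lower half's upper face.
- rib_top (a point): centre of the top of the upper half's grip rib, 44 mm above the half's underside. The rib is 56 x 22 mm (x, y of the upper half) and 30 mm high, from z = 14 to 44 mm; grip it across its 22 mm (along y).
- dropper_bottle: bystander: small amber dropper bottle, diameter 32 mm, 93 mm high, origin at the centre of its underside
- tube_rack: bystander: white rack 50 x 120 mm with a row of four test tubes with pink content, 100 mm high, origin at the centre of its underside, row along y
- slide_box: bystander: flat black slide box 100 x 85 x 34 mm, origin at the centre of its underside
Not all that is in view belongs to the job. Leave any yellow look-alike of the part that bears start alone. What is shaped like the upper_half but red is not meant.

How it is judged:
On the way, in this order (a step that is already met when the one before it is completed fails the run):
1. the start button is pushed fully down (value of joint start above 0.0065 m), for 0.05 s.
2. the start button is let go and has sprung back (value of joint start below 0.0015 m), for 0.1 s.
3. the upper half is lifted off the bench (height (world z) of upper_half above 0.03 m), for 0.2 s.
At the end, for the whole second after the job is handed in: Upper half on both dowels, rib up, centred within 4 mm, square within 0.06 rad, faces within 2 mm, ejector in over 5 mm; robot still touching it (over 2 N) and pressing it on the lower half (over 5 N), at rest; button up; bystanders upright, within 30 mm of their places (z of upper_half in the frame of lower_half between 0.0225 and 0.027 m and horizontal distance between upper_half and lower_face below 0.004 m and angle between the x axis of upper_half and the x axis of lower_half, either way round below 0.06 rad and angle between the z axis of upper_half and the z axis of lower_half, either way round below 0.05 rad and angle between upper_half's own z axis and vertical below 0.1 rad and value of joint ejector above 0.005 m and contact force between any of the fingers, the arm and upper_half above 2 N and contact force between upper_half and lower_half above 5 N and linear speed of upper_half below 0.01 m/s and value of joint start below 0.0015 m and distance of each of dropper_bottle, tube_rack, slide_box from where it was at the start of the episode below 0.03 m and angle between each of dropper_bottle, tube_rack, slide_box's own z axis and vertical below 0.3 rad); the arm keeps its last pose, push and grip.
It fails at once if the dropper bottle is pushed away or knocked over (distance of dropper_bottle from where it was at the start of the episode above 0.03 m or angle between dropper_bottle's own z axis and vertical above 0.4 rad).
It fails at once if the tube rack is pushed away or knocked over (distance of tube_rack from where it was at the start of the episode above 0.03 m or angle between tube_rack's own z axis and vertical above 0.4 rad).
It fails at once if the slide box is pushed away or knocked over (distance of slide_box from where it was at the start of the episode above 0.03 m or angle between slide_box's own z axis and vertical above 0.4 rad).
It also fails if it takes over 54 s, if anything falls off the work surface, if the arm or the gripper's body presses on something with over 40 N, if the wrist force passes 120 N, or if a joint passes its speed limit or range.

### The arm

A 6-joint arm with a two-finger parallel gripper is mounted at the origin on the work surface. World frame = base frame: x ahead of the robot, y to its left, z up, the work surface at z = 0. Lengths are in m, angles in rad, forces in N, time in s.
With the tool pointing down it reaches from about 0.275 to 0.85 m from the base axis. Payload 5.2 kg.
Tool frame: the origin (TCP) lies on the centre line of the jaws, within the pads' length; the fingertips stand 8 mm ahead of it and the grasp point (between the pads) lies 11 mm behind it; z points along the fingers, y is the line along which they close (so a half turn about z gives the same grasp; the last joint's range is limited). The gripper opens to 85 mm and grips with 20 to 120 N. Pads are 22 mm wide; open, the fingers measure 114 mm over their backs; the gripper's body (76 mm by 85 mm) begins 54 mm behind the grasp point. The pads swing forward as they close: fully open they stand 13 mm farther back than shut.
Start: joints at [-1.54, 0.259, 1.535, -0, 1.348, -0.203], TCP at [0.127, -0.535, 0.239] pointing down, gripper open.
Joint ranges: [-3.14, 3.14], [-0.91, 2.08], [0.19, 2.58], [-1.22, 4.36], [0.22, 2.71], [-3.12, 3.12]. Speed limits (rad/s): [2.57, 2.57, 3.14, 3.14, 3.14, 3.14].

### API

Orientations are given as a unit quaternion [w, x, y, z].
In Python, from station import telemetry, snapshot, job, regions_of gives the robot as it stands. The module is installed in compiled form; this text tells all that it offers.
- The arm moves only by the shell command python3 -m creep 'ROWS' [FORCE]. ROWS is JSON, a list of rows, each a list of 3 entries, a list of its own where there are three numbers: the turn, a rotation vector about the world's x, y, z in degrees, then the shift along the world's x, y, z in cm, then the gripper's target within -1 to 1 (shut at 1, half-way at 0, fully open at -1). A call has 1 to 8 rows; each row is the pose to reach, as a shift and turn from the pose commanded when the call began; what a row does not reach only later rows make up. A row lasts 1/12 s, in which the tool goes at most 41.7 mm and 7.16 degrees, less where a joint would pass 70% of its speed; a pose out of reach is approached as far as the arm can. A call with a gripper value outside its range is refused whole. The fingers move at their own pace and stop on an object; FORCE is the grip in N (left out, the last holds). Time passes only in rows, so rows that repeat a pose let the fingers close. It gives the time, the measured TCP pose, the force, the opening and the grip force at its end, in the units of the state.
- telemetry.observe(): the state, without advancing time (a new reading comes with each control period).
- snapshot(name): name is "scene" or "top"; returns a dict with "img" (420x560x3 uint8, red, green, blue), "K" (3x3 intrinsics, pixels), "pose" (4x4, takes a point from camera to world coordinates). Camera axes: x right, y down, z forward; pixel columns grow to the right and rows downward; lengths in m; the calibration is good to about 2 mm. A picture is of the moment at which its call begins. There is no depth.
- job.job_done(): hands the job in; it is judged then, once.
Trained networks look in a picture, given as the dict that the camera call returned (one of the last four; its "shot" number tells which), for a name from the list of things; names that differ only in an ending like _2 or _b are one class to them, and where a whole thing is asked for, a point or a joint stands for the part that bears it (a point fixed in the world has none). Each returns a list of dicts, best first, with "conf" (0 to 1); they miss things now and then, are a little off and sometimes report something else, mostly with a low value. They report only what shows in the picture. A call takes as long as a camera call. They do not tell look-alikes from the thing itself.
- regions_of(target, picture): "region" (420x560 bool, what is visible of it) and "at" ([column, row] in pixels, amid what is visible of it).
The state is a dict: "t": time; "qpos": joint angles; "dq": joint speeds; "effort": joint torques, N m; "tool_pos": TCP position; "orientation": TCP orientation; "contact_force": force on the tool from outside, world axes, zero at the start; "torque": the same for the moment, N m; "width": finger opening in m; "finger_force": force on a finger pad.
Only numpy, scipy, OpenCV 4.12 (cv2) and the standard library are available. Lean on these libraries where they do the work, as an engineer would, in place of code of your own. Each camera call takes 0.05 s, during which the arm holds its last target. There are 200 camera calls.

## Working session

There is one attempt and no reset: what is moved stays moved. The work goes in short steps, Python scripts to look and compute and a shell command to move; the robot and the scene stay as the last step left them, time stands still between calls to the robot, and variables do not carry over. Pictures are saved under pics/ and viewed, at most 10 in all, crops included, and the job is handed in when it is done.

```bash
mkdir -p pics
cat > h.py <<'E'
import numpy as np, cv2
from station import telemetry, snapshot, job, regions_of
def ray(s,px,z):
    K=np.array(s["K"]);P=np.array(s["pose"])
    d=P[:3,:3]@np.linalg.inv(K)@np.array([px[0],px[1],1.0]);o=P[:3,3]
    return o+d*(z-o[2])/d[2]
def proj(s,p):
    K=np.array(s["K"]);P=np.array(s["pose"])
    c=P[:3,:3].T@(np.array(p)-P[:3,3]);u=K@c;return u[:2]/u[2]
E
python3 - <<'E'
from h import *
o=telemetry.observe();print(o)
for n in("top","scene"):
    s=snapshot(n);cv2.imwrite(f"pics/{n}0.png",s["img"][:,:,::-1])
    print(n,np.round(s["pose"],3).tolist(),np.round(s["K"],1).tolist())
    for t in("start","start_top","upper_half","rib_top","lower_half","lower_face","dropper_bottle","tube_rack","slide_box"):
        for r in regions_of(t,s)[:3]:
            m=r["region"].astype(np.uint8);pts=cv2.findNonZero(m)
            q=cv2.minAreaRect(pts)
            c=s["img"][m>0].mean(0).round()
            print(t,round(r["conf"],2),np.round(r["at"],1),m.sum(),[np.round(x,1) for x in q],c,np.round(ray(s,r["at"],0.02),3))
E
```

```text
{'t': 0.0, 'qpos': array([-1.53978870e+00,  2.59327688e-01,  1.53604568e+00, -3.46317289e-05,
        1.34798637e+00, -2.02792023e-01]), 'dq': array([-1.97859868e-03,  4.27871392e-04,  2.35955196e-03,  1.51330527e-03,
        1.47592705e-03,  5.39439343e-05]), 'effort': array([-1.01164758e-03, -4.46036232e+01, -2.90572768e+01, -4.57807764e-04,
        1.17621754e-02, -2.44672412e-05]), 'tool_pos': array([ 0.12742141, -0.53453017,  0.23849792]), 'orientation': array([-8.81734376e-04,  9.93174157e-01,  1.16637525e-01,  5.89739878e-05]), 'contact_force': array([ 0.07376032,  0.61502711, -0.27894857]), 'torque': array([-0.03115601,  0.00317067, -0.02530598]), 'finger_force': 0.0, 'width': 0.08537025193865429}
top [[-0.015, -0.995, 0.102, 0.397], [-1.0, 0.014, -0.008, 0.013], [0.006, -0.102, -0.995, 1.542], [0.0, 0.0, 0.0, 1.0]] [[502.0, 0.0, 284.2], [0.0, 502.0, 208.5], [0.0, 0.0, 1.0]]
start 0.58 [338.  171.3] 82 [array([337.9, 171.7]), array([9.4, 9.4]), np.float64(26.6)] [95. 92. 83.] [ 0.666 -0.166  0.02 ]
start 0.46 [290.5 178.9] 65 [array([290., 180.]), array([8., 8.]), np.float64(
[... 2715 characters left out ...]
 127. 127.] [0.523 0.211 0.02 ]
lower_face 0.88 [323.6 188. ] 707 [array([327.6, 188.2]), array([39.4, 20.6]), np.float64(63.4)] [124. 127. 127.] [0.515 0.2   0.02 ]
dropper_bottle 0.61 [161.6 315. ] 286 [array([162., 313.]), array([26., 14.]), np.float64(90.0)] [63. 43. 25.] [ 0.647 -0.428  0.02 ]
tube_rack 0.62 [392.2 173.7] 996 [array([390.9, 175.2]), array([27.7, 44.2]), np.float64(68.2)] [120. 120. 118.] [0.592 0.429 0.02 ]
slide_box 0.9 [255.4 199.2] 880 [array([255.6, 198.8]), array([38.5, 26.8]), np.float64(26.6)] [20. 20. 21.] [ 0.432 -0.006  0.02 ]
slide_box 0.54 [222.  245.9] 661 [array([223.2, 245.5]), array([38.6, 19. ]), np.float64(36.0)] [132. 136. 136.] [ 0.538 -0.189  0.02 ]
```

Run:
```python
import cv2,numpy as np
a=cv2.imread("pics/top0.png")[150:270,130:450];b=cv2.imread("pics/scene0.png")[160:284,140:420]
a=cv2.resize(a,(800,300),interpolation=cv2.INTER_CUBIC);b=cv2.resize(b,None,fx=2.4,fy=2.4,interpolation=cv2.INTER_CUBIC)[:298]
b=cv2.copyMakeBorder(b,0,0,0,800-b.shape[1],cv2.BORDER_CONSTANT)
cv2.imwrite("pics/c1.png",np.vstack([a,b]))
```

```text
(no output)
```

View pics/c1.png

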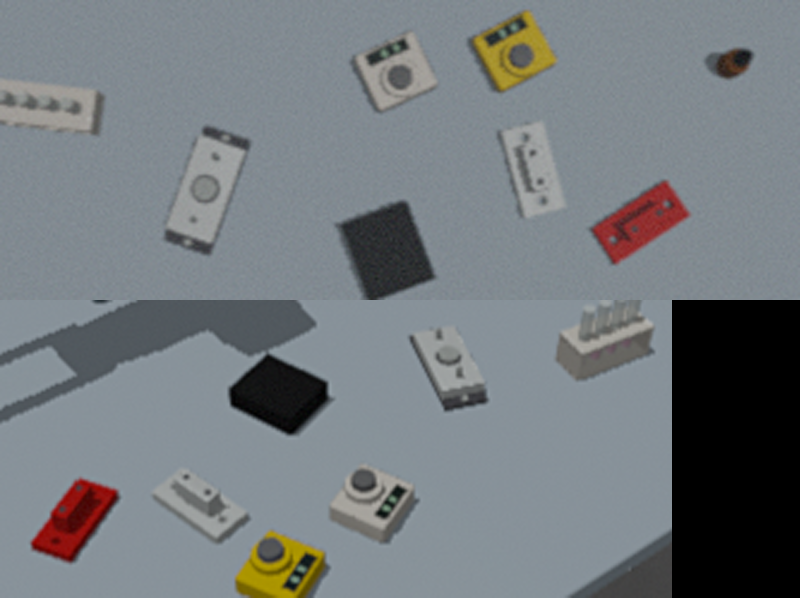

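The white timer is at top px (290,180) and the yellow look-alike at (338,171), so the white one is meant. The aluminium upper half is at top px (343,217) and the red decoy at (387,238). The lower half is at (212,225). The crop confirms all three.

```bash
cat >> h.py <<'E'
from scipy.optimize import minimize
def box(lx,ly,z0,z1): return np.array([[a*lx/2,b*ly/2,z] for z in(z0,z1) for a,b in((-1,-1),(1,-1),(1,1),(-1,1))])
def disc(r,z,x=0): t=np.linspace(0,2*np.pi,24);return np.c_[x+r*np.cos(t),r*np.sin(t),0*t+z]
B=box
UP=[B(.110,.052,0,.014),B(.110,.052,.014,.014),disc(.005,.014,.04),disc(.005,.014,-.04),B(.056,.022,.014,.044),B(.056,.022,.044,.044)]
LO=[B(.150,.060,0,.008),B(.150,.060,.008,.008),B(.120,.060,.008,.025),B(.120,.060,.025,.025),np.r_[disc(.015,.025),disc(.015,.032)]]
TI=[B(.075,.080,0,.030),B(.075,.080,.03,.03)]
def cost(p,parts,views,z=0.,S=8):
    c,s_=np.cos(p[2]),np.sin(p[2]);R=np.array([[c,-s_,0],[s_,c,0],[0,0,1]]);tot=0
    for s,(u0,v0,u1,v1) in views:
        L=np.zeros(((v1-v0)*S,(u1-u0)*S),np.uint8)
        K=np.array(s["K"]);P=np.array(s["pose"])
        for i,q in enumerate(parts):
            w=q@R.T+[p[0],p[1],z];cc=(w-P[:3,3])@P[:3,:3];u=cc@K.T;u=u[:,:2]/u[:,2:]
            u=((u-[u0,v0]+.5)*S-.5)
            h=cv2.convexHull((u*16).round().astype(np.int32))
            cv2.fillConvexPoly(L,h,i+1,shift=4)
        A=np.stack([cv2.resize((L==i).astype(np.float32),(u1-u0,v1-v0),interpolation=cv2.INTER_AREA).ravel() for i in range(len(parts)+1)],1)
        Y=s["img"][v0:v1,u0:u1].reshape(-1,3).astype(float)
        X=np.linalg.lstsq(A,Y,rcond=None)[0];tot+=((A@X-Y)**2).mean()
    return tot
def fit(parts,views,p0,z=0.):
    best=None
    for d in(-.25,0,.25):
        q=np.array(p0)+[0,0,d]
        r=minimize(cost,q,args=(parts,views,z),method="Nelder-Mead",options=dict(initial_simplex=[q,q+[.01,0,0],q+[0,.01,0],q+[0,0,.15]],xatol=1e-4,fatol=.01))
        if best is None or r.fun<best.fun: best=r
    return best
def win(s,p,r):
    u=proj(s,p).round().astype(int);return(s,(u[0]-r,u[1]-r,u[0]+r,u[1]+r))
def tri(s1,a,s2,b):
    M=[];V=[]
    for s,px in((s1,a),(s2,b)):
        P=np.array(s["pose"]);d=P[:3,:3]@np.linalg.inv(s["K"])@[px[0],px[1],1];d/=np.linalg.norm(d)
        Q=np.eye(3)-np.outer(d,d);M.append(Q);V.append(Q@P[:3,3])
    return np.linalg.lstsq(np.r_[M[0],M[1]],np.r_[V[0],V[1]],rcond=None)[0]
E
python3 - <<'E'
from h import *
T=snapshot("top");S=snapshot("scene")
print("button",tri(T,(290.2,180.2),S,(291.6,235.2)))
for n,m,p0,r in(("up",UP,(.53,-.18,1.3),26),("lo",LO,(.505,.22,-.35+1.57-1.57),32)):
  for a in((0,) if n=="up" else (0,1.2)):
    for nm,v in(("both",(T,S)),("T",(T,)),("S",(S,))):
        f=fit(m,[win(s,(p0[0],p0[1],.01),r) for s in v],(p0[0],p0[1],p0[2]+a) if n=="up" else (p0[0],p0[1],-.35+a))
        print(n,nm,np.round(f.x,4),round(f.fun,1))
E
```

```text
button [ 0.63627712 -0.01809492  0.04375892]
up both [ 0.526  -0.1805  0.2294] 268.6
up T [ 0.5339 -0.2036  1.8924] 126.6
up S [ 0.5267 -0.1814  0.2343] 161.5
lo both [ 0.5049  0.2202 -0.3511] 94.2
lo T [ 0.5051  0.2209 -0.3493] 39.6
lo S [ 0.5094  0.2157 -0.3476] 43.3
lo both [ 0.5412  0.1915 -0.2786] 376.3
lo T [ 0.5051  0.2209 -0.3495] 39.6
lo S [ 0.5413  0.1904 -0.2474] 167.3
```

```bash
python3 - <<'E'
from h import *
T=snapshot("top");S=snapshot("scene")
for nm,v in(("T",(T,)),("S",(S,)),("both",(T,S))):
    f=fit(UP,[win(s,(.53,-.18,.01),25) for s in v],(.528,-.18,.23));print(nm,np.round(f.x,4),round(f.fun,1))
E
python3 -m creep '[[[0,0,0],[23,23,0],1],[[0,0,0],[23,23,0],1],[[0,0,0],[23,23,0],1],[[0,0,0],[23,23,0],1],[[0,0,0],[23,23,0],1],[[0,0,0],[23,23,0],1],[[0,0,0],[23,23,0],1],[[0,0,0],[23,23,0],1]]' 40
```

```text
T [ 0.5241 -0.1768  0.242 ] 60.7
S [ 0.5269 -0.1814  0.2377] 131.4
both [ 0.5265 -0.1813  0.2362] 241.5
t: 1.87
tool_pos: [0.3589, -0.3027, 0.2396]
orientation: [0.0, 0.993, 0.117, 0.0]
contact_force: [1.0, -0.1, -0.1]
width: -0.0
finger_force: 0.0
```

```bash
python3 -m creep '[[[0,0,0],[4,4,0],1],[[0,0,0],[8,8,0],1],[[0,0,0],[12,12,0],1],[[0,0,0],[16,16,0],1],[[0,0,0],[20,20,0],1],[[0,0,0],[24,24,0],1],[[0,0,0],[27.9,28.4,0],1],[[0,0,0],[27.9,28.4,0],1]]'; python3 -m creep '[[[0,0,0],[0,0,-4],1],[[0,0,0],[0,0,-8],1],[[0,0,0],[0,0,-11],1],[[0,0,0],[0,0,-14],1],[[0,0,0],[0,0,-17],1],[[0,0,0],[0,0,-17],1]]'
```

```text
t: 2.53
tool_pos: [0.593, -0.0661, 0.2394]
orientation: [0.0, 0.993, 0.117, 0.0]
contact_force: [0.4, -1.1, 0.7]
width: -0.0001
finger_force: 0.0
t: 3.03
tool_pos: [0.5874, -0.0666, 0.0632]
orientation: [-0.002, 0.993, 0.117, -0.005]
contact_force: [-0.8, 0.5, -1.0]
width: 0.0
finger_force: 0.0
```

```bash
python3 -m creep '[[[0,0,0],[0,0,2],1],[[0,0,0],[2,2,2],1],[[0,0,0],[5,4.8,2],1],[[0,0,0],[5,4.8,2],1],[[0,0,0],[5,4.8,2],1],[[0,0,0],[5,4.8,2],1]]'
python3 - <<'E'
from h import *
T=snapshot("top");S=snapshot("scene")
cv2.imwrite("pics/c2.png",np.hstack([cv2.resize(T["img"][150:210,250:330],(400,300),interpolation=2),cv2.resize(S["img"][200:260,250:330],(400,300),interpolation=2)])[:,:,::-1])
E
```

```text
t: 3.53
tool_pos: [0.6419, -0.0199, 0.0903]
orientation: [0.0, 0.993, 0.117, 0.0]
contact_force: [-0.6, 0.2, 0.2]
width: 0.0003
finger_force: 0.0
```

View pics/c2.png

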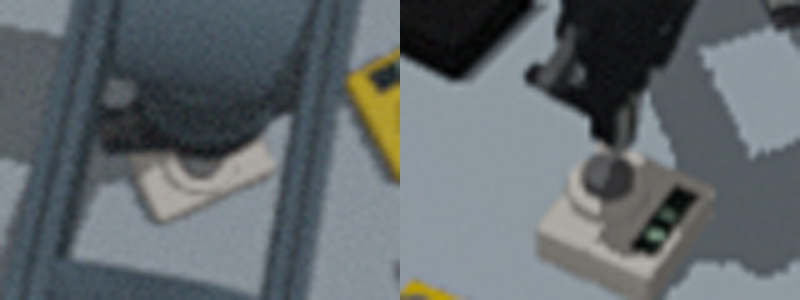

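The white timer's button is right under the closed fingertips (scene crop tip at (615,150), button at (607,175)), so I'll press it down in small steps.

```bash
python3 -m creep '[[[0,0,0],[-0.4,0,-2],1],[[0,0,0],[-0.4,0,-3.4],1],[[0,0,0],[-0.4,0,-3.6],1],[[0,0,0],[-0.4,0,-3.6],1]]'; python3 -m creep '[[[0,0,0],[0,0,-0.3],1],[[0,0,0],[0,0,-0.5],1],[[0,0,0],[0,0,-0.7],1],[[0,0,0],[0,0,-0.7],1]]'
```

```text
t: 3.97
tool_pos: [0.6373, -0.021, 0.0543]
orientation: [0.0, 0.993, 0.116, 0.0]
contact_force: [-1.2, 0.3, 3.8]
width: -0.0002
finger_force: 2.3
t: 4.3
tool_pos: [0.6377, -0.021, 0.0535]
orientation: [0.001, 0.993, 0.116, 0.001]
contact_force: [-14.7, 1.9, 38.3]
width: -0.0001
finger_force: 19.4
```

```bash
for i in 1 2 3 4 5 6; do python3 -m creep '[[[0,0,0],[0,0,0.3],1],[[0,0,0],[0,0,0.3],1]]' | egrep 'tool_pos|contact'; done
```

```text
tool_pos: [0.6376, -0.021, 0.0537]
contact_force: [-8.7, 1.0, 23.7]
tool_pos: [0.6376, -0.021, 0.0548]
contact_force: [-1.3, -0.1, 4.7]
tool_pos: [0.6377, -0.0209, 0.0568]
contact_force: [-1.2, -1.9, 3.5]
tool_pos: [0.6379, -0.0206, 0.059]
contact_force: [-0.6, -2.1, 3.8]
tool_pos: [0.6379, -0.02, 0.0616]
contact_force: [1.2, -1.2, 1.8]
tool_pos: [0.6376, -0.0196, 0.0643]
contact_force: [0.9, -0.5, 0.1]
```

Force profile confirms a full press and release. Next is the upper half.

```bash
python3 -m creep '[[[0,0,0],[0,0,3],-1],[[0,0,0],[-2,-3,5],-1],[[0,0,0],[-4,-6,5],-1],[[0,0,0],[-6,-9,5],-1],[[0,0,0],[-8,-12,5],-1],[[0,0,0],[-11.2,-15.9,5],-1],[[0,0,0],[-11.2,-15.9,5],-1],[[0,0,0],[-11.2,-15.9,5],-1]]'
python3 - <<'E'
from h import *
S=snapshot("scene");T=snapshot("top");o=telemetry.observe();print(o["tool_pos"],o["width"])
cv2.imwrite("pics/c3.png",np.hstack([cv2.resize(T["img"][180:255,300:400],(400,300),interpolation=2),cv2.resize(S["img"][200:275,170:270],(400,300),interpolation=2)])[:,:,::-1])
E
```

```text
t: 5.97
tool_pos: [0.524, -0.1808, 0.114]
orientation: [-0.0, 0.993, 0.115, -0.001]
contact_force: [0.3, -0.3, 0.7]
width: 0.0855
finger_force: 0.0
[ 0.52592309 -0.17868345  0.11422817] 0.08585345351614951
```

View pics/c3.png

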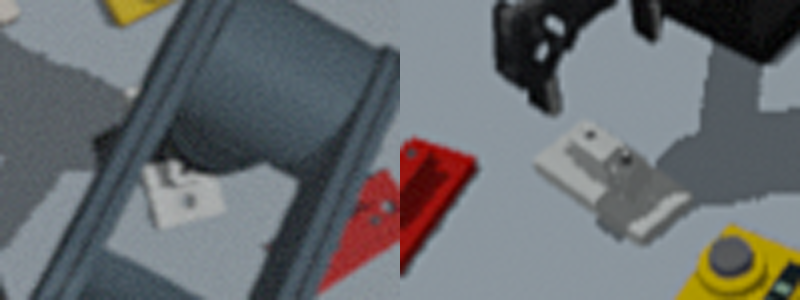

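The gripper stands open above the aluminium half (scene crop (620,170)), with the fingers aligned across its rib. Descending.

```bash
python3 -m creep '[[[0,0,0],[0,0,-3],-1],[[0,0,0],[0,0,-6],-1],[[0,0,0],[0,0,-8],-1],[[0,0,0],[0,0,-8.8],-1],[[0,0,0],[0,0,-8.8],-1],[[0,0,0],[0,0,-8.8],-1]]'
python3 - <<'E'
from h import *
S=snapshot("scene")
cv2.imwrite("pics/c4.png",cv2.resize(S["img"][205:280,170:270],(640,480),interpolation=2)[:,:,::-1])
E
```

```text
t: 6.57
tool_pos: [0.5266, -0.1781, 0.0264]
orientation: [-0.0, 0.993, 0.117, 0.0]
contact_force: [0.7, -0.8, 0.4]
width: 0.0855
finger_force: 0.0
```

View pics/c4.png

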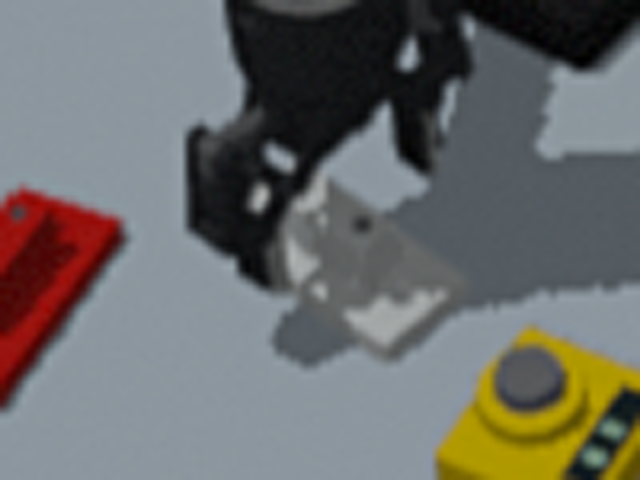

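Fingers straddle the rib (left tip (265,280), right tip (420,165)). Closing and lifting.

```bash
python3 -m creep '[[[0,0,0],[0,0,0],1],[[0,0,0],[0,0,0],1],[[0,0,0],[0,0,0],1],[[0,0,0],[0,0,0],1],[[0,0,0],[0,0,0],1],[[0,0,0],[0,0,0],1]]' 70; python3 -m creep '[[[0,0,0],[0,0,0],1],[[0,0,0],[0,0,2],1],[[0,0,0],[0,0,5],1],[[0,0,0],[0,0,9],1],[[0,0,0],[0,0,13],1],[[0,0,0],[0,0,13],1],[[0,0,0],[0,0,13],1]]'
```

```text
t: 7.12
tool_pos: [0.5262, -0.1794, 0.027]
orientation: [0.0, 0.993, 0.117, 0.001]
contact_force: [1.7, -0.5, 9.0]
width: 0.0211
finger_force: 70.7
t: 7.7
tool_pos: [0.5269, -0.1796, 0.1584]
orientation: [0.001, 0.993, 0.117, 0.002]
contact_force: [-0.7, -0.4, -3.3]
width: 0.0205
finger_force: 69.2
```

```bash
python3 -m creep '[[[0,0,0],[0,3,0],1],[[0,0,-4],[0,6,0],1],[[0,0,-8],[0,9,0],1],[[0,0,-13],[0,12,0],1],[[0,0,-18],[0,15,0],1],[[0,0,-23],[-1,18,0],1],[[0,0,-28],[-1,20,0],1],[[0,0,-28],[-1,20,0],1]]'; python3 -m creep '[[[0,0,-2],[0,3,0],1],[[0,0,-5.5],[0,6,0],1],[[0,0,-5.5],[0,9,0],1],[[0,0,-5.5],[0,12,0],1],[[0,0,-5.5],[-1.2,15,0],1],[[0,0,-5.5],[-1.2,18,0],1],[[0,0,-5.5],[-1.2,20.1,0],1],[[0,0,-5.5],[-1.2,20.1,0],1]]';python3 - <<'E'
from h import *
S=snapshot("scene");T=snapshot("top");o=telemetry.observe();print(o["tool_pos"],o["orientation"],o["width"],o["finger_force"])
np.save("S1.npy",S,allow_pickle=True)
cv2.imwrite("pics/c5.png",np.hstack([cv2.resize(T["img"][180:270,160:260],(400,360),interpolation=2),cv2.resize(S["img"][130:220,280:380],(400,360),interpolation=2)])[:,:,::-1])
E
```

```text
t: 8.37
tool_pos: [0.5128, 0.0252, 0.1536]
orientation: [-0.001, 0.992, -0.128, -0.003]
contact_force: [0.0, -0.2, -3.0]
width: 0.0206
finger_force: 69.4
t: 9.03
tool_pos: [0.5022, 0.2251, 0.154]
orientation: [-0.0, 0.985, -0.173, -0.002]
contact_force: [0.7, -0.1, -2.9]
width: 0.0207
finger_force: 69.8
[0.50259848 0.22191394 0.15421119] [ 0.0010001   0.98486948 -0.1732869  -0.00166102] 0.020947054332033553 69.75162506103516
```

View pics/c5.png

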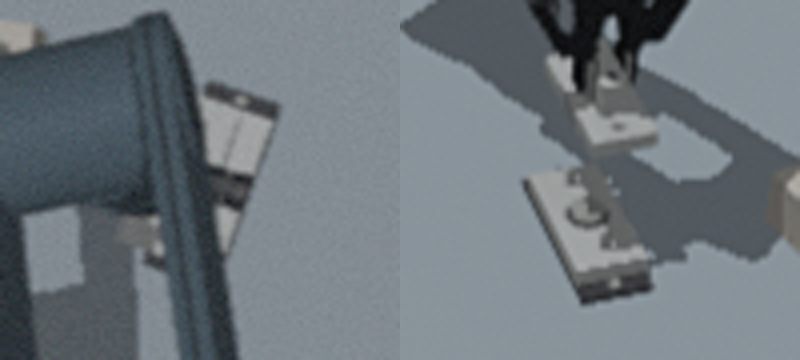

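Scene crop: the held half hangs at (600,110), level, above the lower half at (590,235). I'll use the known tool pose to calibrate the scene camera's pixel bias.

```bash
cat >> h.py <<'E'
def held(o,dx=-.0006,dz=.027):
    q=o["orientation"];yaw=2*np.arctan2(q[2],q[1]);p=o["tool_pos"]
    return np.array([p[0]+dx*np.cos(yaw),p[1]+dx*np.sin(yaw),yaw]),p[2]-dz
def shifted(s,d):
    K=np.array(s["K"],float).copy();K[0,2]+=d[0];K[1,2]+=d[1];return dict(s,K=K)
def outline(im,s,parts,p,z,org,f,col):
    c,q=np.cos(p[2]),np.sin(p[2]);R=np.array([[c,-q,0],[q,c,0],[0,0,1]])
    for w in parts:
        u=np.array([proj(s,x@R.T+[p[0],p[1],z]) for x in w]);u=((u-org+.5)*f).astype(np.float32)
        cv2.polylines(im,[cv2.convexHull(u).astype(np.int32)],True,col,1)
E
python3 - <<'E'
from h import *
S=np.load("S1.npy",allow_pickle=True).item();o=telemetry.observe()
p,z=held(o);print(p,z)
W=(308,153,352,176)
g=[(cost(p,UP,[(shifted(S,(du,dv)),W)],z),du,dv) for du in np.arange(-4,4.1,.5) for dv in np.arange(-5,5.1,.5)]
g.sort();print(np.round(g[:5],2),[round(x[0]) for x in g if x[1]==0 and x[2]==0])
d=g[0][1:]
lo=lambda d:fit(LO,[(shifted(S,d),(303,165,350,208))],(.507,.219,-.35))
f=lo(d);print("lo",np.round(f.x,4),f.fun)
org=np.array([295,140]);F=8
im=cv2.resize(S["img"][140:212,295:365],None,fx=F,fy=F,interpolation=cv2.INTER_CUBIC)[:,:,::-1].copy()
im2=im.copy()
outline(im,S,[UP[0],UP[1],UP[2]],p,z,org,F,(0,0,255))
outline(im2,shifted(S,d),[UP[0],UP[1],UP[2]],p,z,org,F,(0,0,255))
outline(im2,shifted(S,d),LO,f.x,0,org,F,(0,255,0))
cv2.imwrite("pics/c6.png",cv2.resize(np.hstack([im,im2]),(800,411)))
E
```

```text
[ 0.50203452  0.22211874 -0.34833283] 0.1272111895267967
[[626.24  -2.     5.  ]
 [628.35  -1.5    5.  ]
 [628.57  -2.5    5.  ]
 [634.22  -3.     5.  ]
 [636.06  -1.     5.  ]] [662]
lo [ 0.497   0.234  -0.3502] 647.7007157460491
```

View pics/c6.png

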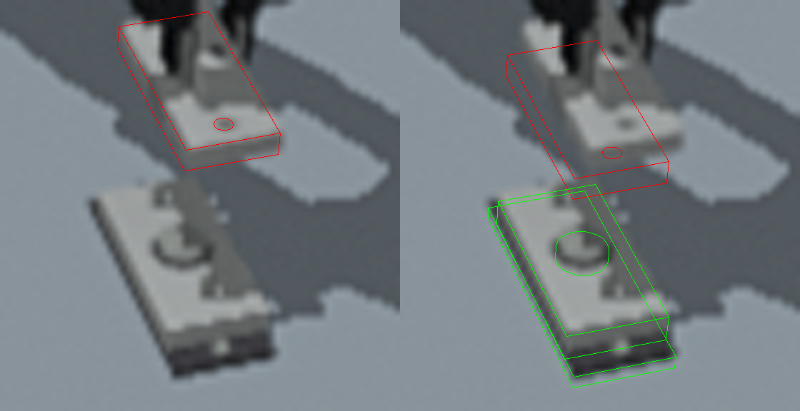

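Run:
```python
from h import *
S=np.load("S1.npy",allow_pickle=True).item()
I=cv2.imread("pics/scene0.png");s=dict(S,img=I[:,:,::-1])
for W in((303,165,350,208),(300,160,355,215)):
    f=fit(LO,[(s,W)],(.507,.219,-.35));print(np.round(f.x,4),f.fun)
org=np.array([298,160]);F=7
im=cv2.resize(I[160:216,298:355],None,fx=F,fy=F,interpolation=cv2.INTER_CUBIC)
im2=im.copy()
dw=[np.r_[disc(.004,.025,x),disc(.0018,.043,x)] for x in(-.04,.04)]
outline(im,s,LO+dw,f.x,0,org,F,(0,0,255));outline(im2,s,LO+dw,(.5051,.2209,-.35),0,org,F,(0,255,0))
cv2.imwrite("pics/c7.png",np.hstack([im,im2]))
```

```text
[ 0.5094  0.2156 -0.3465] 87.76286210049841
[ 0.5094  0.2156 -0.3465] 58.76314049882269
```

View pics/c7.png

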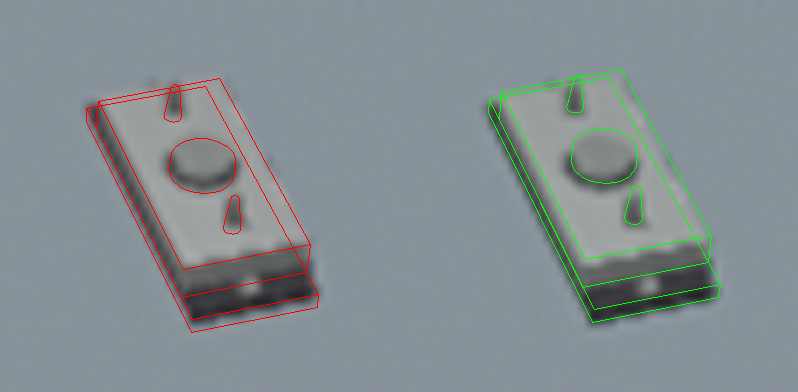

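Run:
```python
from h import *
S=np.load("S1.npy",allow_pickle=True).item();T=snapshot("top")
dw=[np.r_[disc(.004,.025,x),disc(.004,.037,x),disc(.0018,.043,x)] for x in(-.04,.04)]
for n,i in(("scene0",S),("top0",T)):
    s=dict(i,img=cv2.imread(f"pics/{n}.png")[:,:,::-1])
    W=win(s,(.507,.219,.02),28)
    for L in(.14,.145,.15):
        M=[B(L,.06,0,.008),B(L,.06,.008,.008)]+LO[2:4]+[LO[4],disc(.015,.032)]+dw
        f=fit(M,[W],(.507,.219,-.35));print(n,L,np.round(f.x,4),f.fun)
```

```text
scene0 0.14 [ 0.5089  0.2176 -0.3462] 34.70828041798819
scene0 0.145 [ 0.5075  0.2181 -0.3464] 27.891537278931203
scene0 0.15 [ 0.5073  0.2181 -0.3478] 29.674497294923373
top0 0.14 [ 0.5051  0.2209 -0.3487] 85.84415662620368
top0 0.145 [ 0.5051  0.2209 -0.3519] 53.23907645512991
top0 0.15 [ 0.505   0.2209 -0.3507] 40.42542157882798
```

```bash
python3 -m creep '[[[0,0,0],[0.5,-0.35,-2],1],[[0,0,0],[0.5,-0.35,-4],1],[[0,0,0],[0.5,-0.35,-6],1],[[0,0,0],[0.5,-0.35,-7.6],1],[[0,0,0],[0.5,-0.35,-7.6],1],[[0,0,0],[0.5,-0.35,-7.6],1],[[0,0,0],[0.5,-0.35,-7.6],1]]'
python3 - <<'E'
from h import *
S=snapshot("scene");o=telemetry.observe();p,z=held(o);print(p,z)
np.save("S2.npy",S,allow_pickle=True)
org=np.array([298,150]);F=7
im=cv2.resize(S["img"][150:216,298:355],None,fx=F,fy=F,interpolation=cv2.INTER_CUBIC)[:,:,::-1].copy()
im2=im.copy()
outline(im,S,[UP[0],UP[1],UP[2]],p,z,org,F,(0,0,255))
outline(im,S,LO[2:4],(.507,.2187,-.349),0,org,F,(0,255,0))
cv2.imwrite("pics/c8.png",np.hstack([im,im2]))
E
```

```text
t: 9.77
tool_pos: [0.5094, 0.2178, 0.0809]
orientation: [-0.0, 0.985, -0.175, 0.0]
contact_force: [0.7, 0.6, -3.7]
width: 0.0209
finger_force: 69.8
[ 0.50918022  0.21824726 -0.35167785] 0.05434015040254457
```

View pics/c8.png

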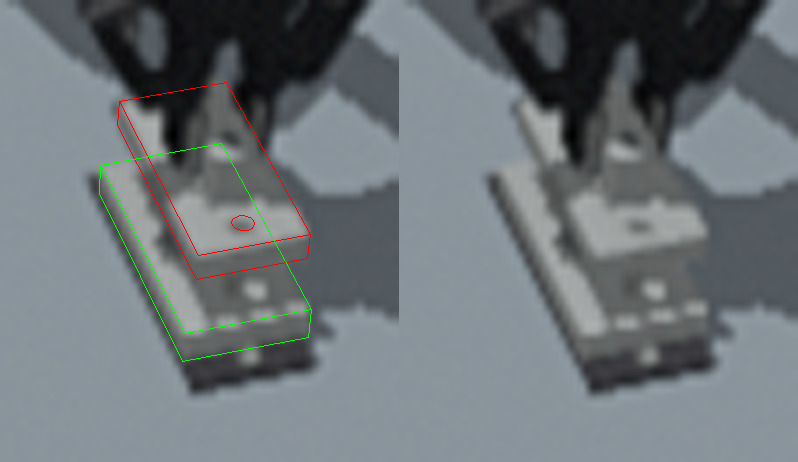

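Held half and lower half both match their predicted outlines within about 0.5 px: hole at (241,226) against the predicted (243,223). Lowering with force checks.

```bash
python3 -m creep '[[[0,0,0],[-0.2,0.05,-0.5],1],[[0,0,0],[-0.2,0.05,-1],1],[[0,0,0],[-0.2,0.05,-1],1],[[0,0,0],[-0.2,0.05,-1],1]]'; for i in 1 2 3; do python3 -m creep '[[[0,0,0],[0,0,-0.2],1],[[0,0,0],[0,0,-0.2],1],[[0,0,0],[0,0,-0.2],1]]'|egrep 'tool|cont|ori'; python3 -c "
from h import *
print(telemetry.observe()['torque'])"; done
```

```text
t: 10.15
tool_pos: [0.5064, 0.2191, 0.0702]
orientation: [0.0, 0.985, -0.174, -0.0]
contact_force: [2.0, 0.5, -1.5]
width: 0.0209
finger_force: 69.8
tool_pos: [0.5067, 0.2191, 0.0683]
orientation: [0.0, 0.985, -0.174, -0.0]
contact_force: [-0.7, -0.1, -3.6]
[ 0.03837512 -0.04657696  0.02798134]
tool_pos: [0.5066, 0.219, 0.0662]
orientation: [0.0, 0.985, -0.175, -0.0]
contact_force: [0.4, -0.1, -3.5]
[-0.0240128   0.0109437   0.01828404]
tool_pos: [0.5067, 0.219, 0.0642]
orientation: [0.0, 0.985, -0.175, -0.0]
contact_force: [-0.3, -0.2, -4.0]
[-0.08011581 -0.02426138  0.00782386]
```

```bash
for i in 1 2 3 4; do python3 -m creep '[[[0,0,0],[0,0,-0.2],1],[[0,0,0],[0,0,-0.2],1],[[0,0,0],[0,0,-0.2],1]]'|egrep 'tool|cont'; python3 -c "
from h import *
print(telemetry.observe()['torque'])"; done
```

```text
tool_pos: [0.5067, 0.2189, 0.0621]
contact_force: [-0.2, -1.1, -3.5]
[-0.20314903 -0.00531267  0.04997887]
tool_pos: [0.5067, 0.2189, 0.0601]
contact_force: [0.5, -1.0, -3.1]
[-0.3450843  -0.13703287  0.05827819]
tool_pos: [0.507, 0.2189, 0.0586]
contact_force: [0.2, -2.8, 0.4]
[-0.53410621 -0.00324882  0.00833982]
tool_pos: [0.507, 0.2189, 0.0566]
contact_force: [-0.3, -3.8, 3.6]
[-0.69526     0.09533336  0.04573094]
```

```bash
python3 -m creep '[[[0,0,0],[0,-0.1,0],1],[[0,0,0],[0,-0.1,0],1],[[0,0,0],[0,-0.1,0],1]]'|egrep 'tool|cont'; for i in 1 2 3; do python3 -m creep '[[[0,0,0],[0,0,-0.15],1],[[0,0,0],[0,0,-0.15],1],[[0,0,0],[0,0,-0.15],1]]'|egrep 'tool|cont'; python3 -c "
from h import *
print(telemetry.observe()['torque'])"; done
```

```text
tool_pos: [0.507, 0.2187, 0.0566]
contact_force: [-0.2, 1.1, 3.6]
tool_pos: [0.507, 0.2187, 0.0549]
contact_force: [-0.0, 3.3, 4.1]
[0.659192   0.00452487 0.00183977]
tool_pos: [0.507, 0.2184, 0.0534]
contact_force: [-0.7, 4.0, 4.9]
[ 0.69023359  0.02636354 -0.03243572]
tool_pos: [0.507, 0.2183, 0.0521]
contact_force: [-0.2, 4.0, 5.8]
[ 0.73012758  0.07878105 -0.03106233]
```

```bash
python3 -m creep '[[[0,0,0],[0,0.05,0],1],[[0,0,0],[0,0.05,0],1],[[0,0,0],[0,0.05,-0.1],1],[[0,0,0],[0,0.05,-0.1],1]]'|egrep 'tool|cont'; for i in 1 2; do python3 -m creep '[[[0,0,0],[0,0,-0.1],1],[[0,0,0],[0,0,-0.1],1],[[0,0,0],[0,0,-0.1],1]]'|egrep 'tool|cont|ori'; python3 -c "
from h import *
print(telemetry.observe()['torque'])"; done
```

```text
tool_pos: [0.507, 0.2184, 0.052]
contact_force: [-2.0, 1.0, 13.6]
tool_pos: [0.507, 0.2184, 0.052]
orientation: [0.0, 0.985, -0.174, 0.001]
contact_force: [-4.8, -0.0, 21.1]
[ 0.01577839  0.96198834 -0.08970858]
tool_pos: [0.507, 0.2184, 0.052]
orientation: [-0.0, 0.985, -0.174, 0.001]
contact_force: [-8.6, 0.2, 30.1]
[-0.13314364  1.47969567 -0.01143574]
```

```bash
python3 -m creep '[[[0,0,0],[0,0,0],1],[[0,0,0],[0,0,0],1],[[0,0,0],[0,0,0],1],[[0,0,0],[0,0,0],1],[[0,0,0],[0,0,0],1],[[0,0,0],[0,0,0],1]]'
python3 - <<'E'
from h import *
S=snapshot("scene")
cv2.imwrite("pics/c9.png",np.hstack([cv2.resize(S["img"][150:216,298:355],(400,463),interpolation=2),cv2.resize(S["img"][140:340,140:430],(400,463),interpolation=2)])[:,:,::-1])
E
```

```text
t: 14.23
tool_pos: [0.507, 0.2184, 0.052]
orientation: [-0.0, 0.985, -0.174, 0.001]
contact_force: [-7.7, 0.4, 29.7]
width: 0.0208
finger_force: 74.4
```

View pics/c9.png

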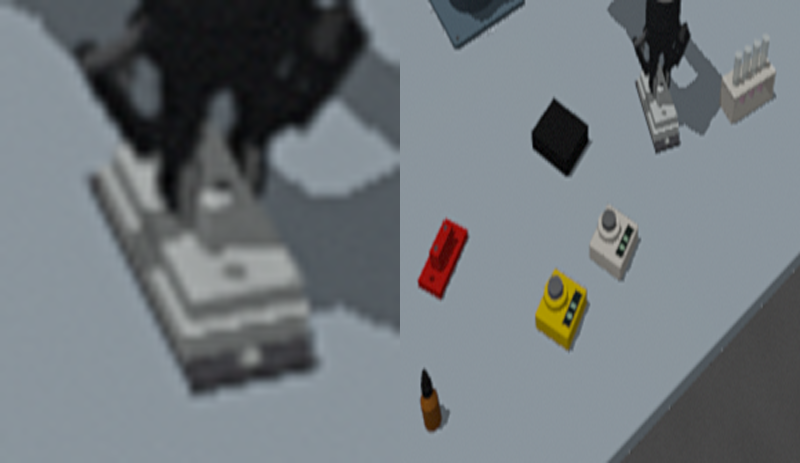

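The picture shows the upper half seated flat on the lower block, with a dowel showing in its hole at (235,270). The button is up and the bystanders are in place, so I'm handing in.

```bash
python3 -c "
from station import job
print(job.job_done())"
```

```text
the job is handed in; nothing more can be done
None
```

The job is handed in, though no verdict came back: the start button was pressed fully and sprang back, the upper half is on both dowels and held shut with about 30 N, and the dropper bottle, tube rack and slide box stand where they were.

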